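Stand the slipping board up against the bread bin and block its foot

TASK

The breakfast board leaning on the front of the bread bin has slid down too far: push its foot towards the bin until it leans squarely against the bin at about 65 degrees from the worktop. Then put the cast-iron grill press flat on the worktop with one long side right up against the middle of the board's foot, parallel to it, so that the board cannot slip again. Do not let the board fall, leave everything else where it stands, and let go of everything.

Things in the scene. Friction and masses are not known exactly. Their poses are not given: they have to be found in the camera images.
- board: Wooden board, 200 x 150 x 16 mm, 0.28 to 0.44 kg, darker strip at both ends. Its top edge leans on the bin's front, too slanted (about 50 deg from the worktop), held by friction, foot towards the robot. Origin: middle of the underside. x: foot (-100 mm) to top (+100), y: width (+-75), z: out of the upper face (+16 mm). Foot pushed to the bin: top slides up; past upright it topples.
- board_foot (a point): Point on the board: middle of the foot edge on the upper face, the part of the foot nearest to the robot (board frame x = -100, y = 0, z = +16 mm). With the board leaning it is 5 to 13 mm above the worktop.
- bread_bin: Fixed grey box-shaped bread bin with a wooden lid: 160 mm deep (x), 250 mm wide (y), 207 mm high without the lid, 249 mm to the top of the lid's knob. Origin: centre of its underside on the worktop. Its flat, upright front face, the wall for the board, is the plane x = -80 mm in its frame and looks along its -x, roughly to the robot.
- grill_press: Loose cast-iron grill press, 0.65 to 1 kg: flat dark plate 70 (x) x 140 (y) x 18 mm with a round wooden bar handle along y, 22 mm thick, 104 mm long, its centre line 58 mm above the underside, on two 12 mm posts at y = +-42 mm. Origin: centre of the underside. Lies flat on the worktop left of the board , near or far (it may have swapped places with the sugar jar).
- sugar_jar: Bystander, to be left where it stands: glass sugar jar with a pale lid, 68 mm across, 104 mm high. Origin: centre of its underside.
- shaker: Bystander, to be left where it stands: salt shaker with a grey domed top, 44 mm across, 90 mm high. Origin: centre of its underside.

How it is judged:
By the outcome, as a careful person would: the job done as asked, in the order asked, and still so for the second after the job is handed in, with the robot touching nothing.
It also fails if it takes over 58 s, if anything falls off the work surface, if the arm or the gripper's body presses on something with over 40 N, if the wrist force passes 120 N, or if a joint passes its speed limit or range.

ROBOT

A 6-joint arm with a two-finger parallel gripper is mounted at the origin on a cart in front of the work surface, level with it; the furniture and walls round the work are solid. World frame = base frame: x ahead of the robot, y to its left, z up, the work surface at z = 0. Lengths are in m, angles in rad, forces in N, time in s.
With the tool pointing down it reaches from about 0.225 to 0.875 m from the base axis. Payload 3.4 kg.
Tool frame: the origin (TCP) lies between the finger pads; the fingertips stand 22 mm ahead of it and the grasp point (between the pads) lies 3 mm ahead of it (manip.finger_overhang is the distance from the TCP to the fingertips, in m); z points along the fingers, y is the line along which they close (so a half turn about z gives the same grasp; the last joint's range is limited). The gripper opens to 85 mm and grips with 20 to 120 N. Pads are 22 mm wide; open, the fingers measure 114 mm over their backs; the gripper's body (76 mm by 85 mm) begins 54 mm behind the grasp point. The pads swing forward as they close: fully open they stand 13 mm farther back than shut.
Start: joints at [1.109, 0.276, 1.505, -0, 1.361, -0.121], TCP at [0.192, 0.542, 0.253] pointing down, gripper open.
Joint ranges: [-2.89, 2.89], [-0.75, 2.08], [0.22, 2.7], [-1.18, 4.32], [0.11, 2.71], [-2.7, 2.7]. Speed limits (rad/s): [2.57, 2.57, 3.14, 3.14, 3.14, 3.14].

INTERFACE

Orientations are given as a unit quaternion [w, x, y, z].
In Python, from rig import get_state, eyes, order, manip gives the robot as it stands.
- The arm moves only by the tool drive_tool, never from a script. Its argument "rows" is a list of rows, each a list of 4 numbers: the shift along the tool's x, y, z in units of 25 mm (1.0 is 25 mm), then the turn about the tool's z in units of 6 degrees (1.0 is 6 degrees). A call has exactly 8 rows; each row is the pose to reach, as a shift and turn from the pose commanded when the call began, along the tool's axes at that moment; what a row does not reach only later rows make up. A row lasts 1/12 s, in which the tool goes at most 41.7 mm and 7.16 degrees, less where a joint would pass 70% of its speed; a pose out of reach is approached as far as the arm can. A call with a gripper value outside its range is refused whole. "grip" is the finger opening in mm, from 0 to 85.4, set as the call begins (left out, the last holds). The fingers move at their own pace and stop on an object; "newtons" is the grip in N (left out, the last holds). Time passes only in rows, so rows that repeat a pose let the fingers close, or fill a call up. It gives the time, the measured TCP pose, the force, the opening and the grip force at its end, in the units of the state.
- get_state(): the state, without advancing time (a new reading comes with each control period).
- eyes.get_image(name): name is "scene" or "top"; returns (picture, depth): 480x640x3 uint8, red, green, blue; 480x640 float32, m along the optical axis (not along the pixel's ray), 0 where there is no reading.
- eyes.camera_info(name): a dict with "fx", "fy", "cx", "cy" (pixels), "R" (3x3) and "t" (3): a world point X has camera coordinates R X + t. Camera axes: x right, y down, z forward; pixel columns grow to the right and rows downward; lengths in m; the calibration is good to about 2 mm. A picture is of the moment at which its call begins. camera_info takes no time and is no camera call.
- order.sign_off(): hands the job in; it is judged then, once.
The state is a dict: "clock": time; "qpos": joint angles; "qd": joint speeds; "effort": joint torques, N m; "position": TCP position; "ee_rot": TCP orientation; "contact_force": force on the tool from outside, world axes, zero at the start; "moment": the same for the moment, N m; "width": finger opening in m; "gripper_force": force on a finger pad.
Only numpy, scipy, OpenCV 4.12 (cv2) and the standard library are available. Lean on these libraries where they do the work, as an engineer would, in place of code of your own. Each camera call takes 0.05 s, during which the arm holds its last target. There are 200 camera calls.

## Working session

There is one attempt and no reset: what is moved stays moved. The work goes in short steps, Python scripts to look and compute and a tool call to move; the robot and the scene stay as the last step left them, time stands still between calls to the robot, and variables do not carry over. Pictures are saved under pics/ and viewed, at most 10 in all, crops included, and the job is handed in when it is done.

Besides the shell and the picture viewer there is one more tool, called after "Emit:" by a JSON object that holds its "name" and its "arguments", one argument or row to a line. drive_tool: Moves the arm, as the interface text tells. Its arguments: {"type":"object","properties":{"rows":{"type":"array","items":{"type":"array","items":{"type":"number"}}},"grip":{"type":"number"},"newtons":{"type":"number"}},"required":["rows"]}

```bash
ls; mkdir -p pics
python3 - <<'E'
from rig import get_state, eyes, manip
import cv2,numpy as np
s=get_state();print(s['clock'],s['position'],s['ee_rot'],s['width'],manip.finger_overhang)
for n in('scene','top'):
    im,d=eyes.get_image(n);cv2.imwrite(f'pics/{n}0.png',im[:,:,::-1]);np.savez(f'{n}0.npz',im=im,d=d)
    c=eyes.camera_info(n);print(n,c)
E
```

```text
pics
0.0 [0.19196038 0.5414832  0.25243886] [-2.72301227e-04  1.69593150e-01  9.85513732e-01 -8.79180451e-04] 0.08558758075576231 0.022
scene {'fx': 495.20378032567925, 'fy': 495.20378032567925, 'cx': 326.7169688902221, 'cy': 241.3713646552724, 'R': array([[-0.73588575, -0.67675155, -0.02189783],
       [-0.33661841,  0.39370982, -0.85538332],
       [ 0.58750338, -0.62209318, -0.51753247]]), 't': array([0.30967678, 0.31304792, 0.68670499])}
top {'fx': 472.2664415167064, 'fy': 472.2664415167064, 'cx': 312.96758296302494, 'cy': 228.43924143292162, 'R': array([[ 0.00950865, -0.99990441,  0.01003755],
       [-0.99206942, -0.01069132, -0.12523563],
       [ 0.12533098, -0.00876712, -0.99207625]]), 't': array([-0.16947082,  0.58094365,  1.03056526])}
```

View pics/scene0.png

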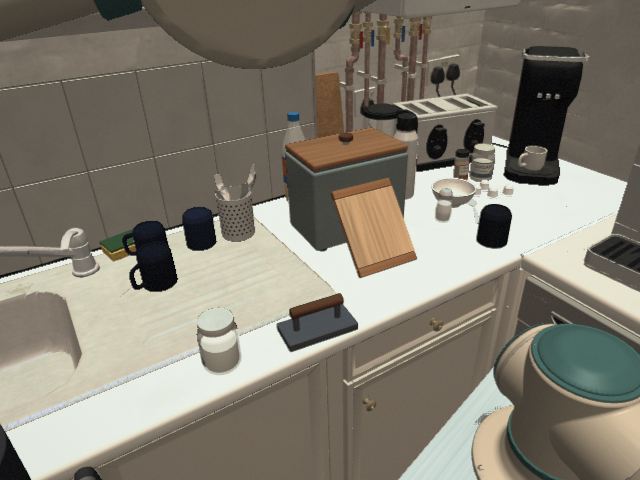

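View pics/top0.png

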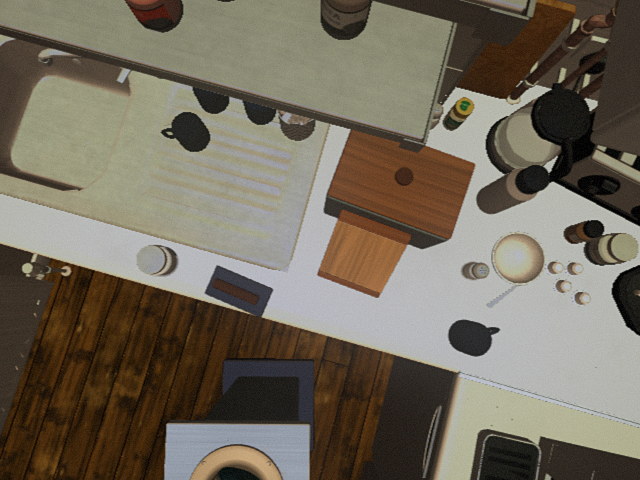

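The scene view shows the board's foot at about (387,268), the press at (317,325), and the jar at (218,338). The top view shows the board's foot from (319,277) to (379,296), the press at (238,290), the bin lid at (400,185), and the shaker at (475,270). Next I'll measure these with depth and rays.

```bash
cat > h.py <<'E'
import numpy as np, cv2
from rig import eyes
def pts(d,n):
    c=eyes.camera_info(n);v,u=np.mgrid[:480,:640]
    P=np.stack([(u-c['cx'])/c['fx']*d,(v-c['cy'])/c['fy']*d,d],-1)-c['t']
    W=P@c['R']; W[d==0]=np.nan; return W
def poly(p):
    m=np.zeros((480,640),np.uint8);cv2.fillPoly(m,[np.array(p)],1);return m>0
def plane(P,it=4):
    P=P[np.isfinite(P).all(1)]
    for _ in range(it):
        c=np.median(P,0) if _==0 else P.mean(0);n=np.linalg.svd(P-c,full_matrices=False)[2][2]
        r=(P-c)@n;P=P[abs(r)<max(.003,2*np.std(r)) if _<2 else abs(r)<.003]
    return P.mean(0),n*np.sign(-n[0]),len(P)
def ray(n,u,v,z):
    c=eyes.camera_info(n);r=np.array([(u-c['cx'])/c['fx'],(v-c['cy'])/c['fy'],1])@c['R'];o=-c['t']@c['R']
    return o+r*(z-o[2])/r[2]
def rect(P,m=None):
    (cx,cy),wh,a=cv2.minAreaRect((P[:,:2]*1000).astype(np.float32));return cx,cy,wh,a
E
cat > m0.py <<'E'
from h import *
np.set_printoptions(precision=4,suppress=True)
D={n:np.load(n+'0.npz') for n in('scene','top')}
T=pts(D['top']['d'],'top');S=pts(D['scene']['d'],'scene')
print('table',np.nanmedian(T[300:330,400:440],(0,1)), np.nanmedian(S[260:280,420:480],(0,1)))
for nm,W,pg in[('top',T,[(348,222),(400,240),(378,282),(330,265)]),('scene',S,[(340,195),(390,190),(408,245),(360,258)])]:
    c,n,k=plane(W[poly(pg)]);print('board',nm,c,n,k,'elev',np.degrees(np.arccos(abs(n[2]))),'yaw',np.degrees(np.arctan2(-n[1],-n[0])))
c,n,k=plane(S[poly([(292,165),(330,178),(338,225),(322,240),(298,215)])]);print('binside/front S',c,n,k)
for x in [(330,190),(345,230),(300,190),(395,190)]: print(x,S[x[1],x[0]])
for nm,W in(('top',T),('scene',S)):
    z=W[...,2]
    # lid
    m=(z>.205)&(z<.235)&(W[...,0]>.3)&(W[...,0]<.8)&(abs(W[...,1])<.4);m=cv2.morphologyEx(m.astype(np.uint8),cv2.MORPH_OPEN,np.ones((5,5)))>0
    print(nm,'lid',rect(W[m]),np.nanmedian(z[m]))
    for nm2,lo,hi,cc in(('press',.012,.024,(.35,.15)),('bar',.045,.075,(.35,.15))):
        m=(z>lo)&(z<hi)&(np.hypot(W[...,0]-.38,W[...,1]-.13)<.13)
        l,lab,st,_=cv2.connectedComponentsWithStats(m.astype(np.uint8));i=1+np.argmax(st[1:,4]);print(nm,nm2,rect(W[lab==i]),st[i],np.median(z[lab==i]))
for p in[(319,277),(379,296)]:print('foot',ray('top',*p,.012))
for p in[(359,274),(415,258)]:print('footS',ray('scene',*p,.010))
print('press ray',[ray('top',*p,.018) for p in((214,266),(272,290),(265,316),(206,292))])
print('shaker',T[270,475],'jar',T[260,152],'mug',T[337,470])
E
python3 m0.py
```

```text
table [ 0.3911 -0.4098  0.0007] [ 0.3556 -0.3342 -0.001 ]
board top [ 0.5246 -0.2709  0.1032] [-0.7178  0.2588  0.6463] 2502 elev 49.735270803583795 yaw -19.82813171332145
board scene [ 0.5169 -0.2643  0.0915] [-0.7178  0.2578  0.6468] 2801 elev 49.698564909492156 yaw -19.756697329682417
binside/front S [ 0.6532 -0.2016  0.1292] [-0.0726 -0.9971  0.0241] 360
(330, 190) [ 0.61   -0.2216  0.1575]
(345, 230) [ 0.5445 -0.1965  0.0903]
(300, 190) [ 0.6897 -0.2054  0.1392]
(395, 190) [ 0.5492 -0.3857  0.1165]
top lid (658.2538452148438, -318.0657958984375, (227.1981658935547, 156.83197021484375), 70.77430725097656) 0.22643249119148534
top press (446.0915832519531, 32.23210906982422, (86.76933288574219, 58.9129524230957), 67.56375885009766) [204 269  35  40 442] 0.0182838525663769
top bar (450.8837890625, 29.781160354614258, (49.26198959350586, 21.59935760498047), 66.54235076904297) [212 278  21  18 170] 0.06715208205442469
scene lid (654.8982543945312, -315.56939697265625, (229.331298828125, 157.7526397705078), 69.3727798461914) 0.22453474754346484
scene press (444.6819152832031, 32.69243621826172, (89.22761535644531, 61.87586975097656), 68.67675018310547) [278 324  57  24 779] 0.016729274653735266
scene bar (478.1436462402344, 178.35684204101562, (17.394861221313477, 57.1807975769043), 2.8692262172698975) [211 328  28  31 395] 0.060300221016270486
foot [ 0.4741 -0.1787  0.012 ]
foot [ 0.4324 -0.3157  0.012 ]
footS [ 0.4873 -0.1764  0.01  ]
footS [ 0.4313 -0.3085  0.01  ]
press ray [array([0.4965, 0.0606, 0.018 ]), array([ 0.4436, -0.0724,  0.018 ]), array([ 0.3856, -0.0578,  0.018 ]), array([0.4378, 0.0765, 0.018 ])]
shaker [ 0.4906 -0.5117  0.0839] jar [0.504  0.1737 0.1034] mug [ 0.3495 -0.4968  0.0826]
```

```bash
cat >> m0.py <<'E'
print('----')
front=poly([(312,172),(332,170),(334,190),(340,215),(344,235),(330,238)])|poly([(392,158),(402,155),(404,185),(398,190)])
W=S[front];W=W[np.isfinite(W).all(1)];
for n0 in range(1):
    th=np.radians(-19.8);nn=np.array([-np.cos(th),-np.sin(th),0]);dd=-W@nn;print('front d along inward normal',np.percentile(dd,[5,25,50,75,95]),len(W))
    c,n,k=plane(W[abs(dd-np.median(dd))<.012]);print(c,n,k,np.degrees(np.arctan2(-n[1],-n[0])))
for nm,W,g in(('top',T,0),('scene',S,0)):
    z=W[...,2]
    for nm2,lo,hi in(('plate',.010,.025),('bar',.05,.078)):
        m=(z>lo)&(z<hi)&(np.hypot(W[...,0]-.441,W[...,1]-.002)<.1)
        P=W[m];q=P[:,:2]-P[:,:2].mean(0);print(nm,nm2,rect(P),len(P))
im=D['top']['im'].astype(int)
m=((im.max(2)<75)&poly([(195,255),(285,280),(275,325),(195,300)])).astype(np.uint8)
k=cv2.findContours(m,cv2.RETR_EXTERNAL,cv2.CHAIN_APPROX_NONE)[0];k=max(k,key=cv2.contourArea)
P=np.array([ray('top',*p[0],.018) for p in k]);print('plate contour',rect(P))
# board in own frame
ee=np.radians(-19.8);ux=np.array([np.cos(ee),np.sin(ee),0]);uy=np.array([-ux[1],ux[0],0])
c,n,k=plane(T[poly([(348,222),(400,240),(378,282),(330,265)])])
m=(abs((T-c)@n)<.004)&poly([(335,195),(420,225),(385,305),(305,285)])
a=T[m];print('board along y',np.percentile(a@uy,[.5,99.5]),'x',np.percentile(a@ux,[.2,99.8]),'z',np.percentile(a[:,2],[.2,99.8]))
print('bin uy',np.array([.6565,-.317,0])@uy, 'bin ux',np.array([.6565,-.317,0])@ux)
for nm,W in(('top',T),('scene',S)):
  z=W[...,2]
  for t,c0,h in(('shaker',(.49,-.51),(.03,.2)),('jar',(.5,.17),(.03,.2)),('mug',(.35,-.5),(.02,.2))):
    P=W[(z>h[0])&(z<h[1])&(np.hypot(W[...,0]-c0[0],W[...,1]-c0[1])<.07)];print(nm,t,np.percentile(P,[1,50,99],axis=0).tolist())
E
python3 m0.py | sed '1,/----/d'
```

```text
front d along inward normal [0.6133 0.6462 0.6476 0.6489 0.6507] 1489
[ 0.5961 -0.2569  0.1371] [-0.9404  0.3399  0.0024] 1219 -19.873421627156578
top plate (441.0512390136719, 5.3480224609375, (140.36500549316406, 69.9993896484375), 67.81964111328125) 1429
top bar (440.8091735839844, 4.665550231933594, (103.06858825683594, 21.85542869567871), 67.9472885131836) 491
scene plate (438.5513610839844, 7.4519500732421875, (140.8658905029297, 71.84561157226562), 67.20240020751953) 1796
scene bar (437.3930358886719, 7.5341949462890625, (104.50836181640625, 20.910934448242188), 67.54126739501953) 644
plate contour (437.6278991699219, 7.375480651855469, (169.94920349121094, 89.33856201171875), 73.47441101074219)
board along y [-0.1523  0.0097] x [0.4924 0.6489] z [-0.0035  0.1823]
bin uy -0.07587775911745565 bin ux 0.7250681455362064
top shaker [[0.47226029501451117, -0.5765485665928567, 0.030873601675712056], [0.49245937434147335, -0.5186134045911267, 0.06457767287963975], [0.5312491121019081, -0.5040749213325657, 0.09111616261798795]]
top jar [[0.47334534756430313, 0.14506764347829681, 0.032
[... 263 characters left out ...]
824297682077757], [0.3803941991526181, -0.47218958291610386, 0.08945733187480244]]
scene shaker [[0.47037575615430666, -0.5780294686215383, 0.03043663254608217], [0.48434462620983765, -0.5124677038154345, 0.05242538840081418], [0.5310936098746248, -0.5001577845949376, 0.08765323699632817]]
scene jar [[0.47064603339604844, 0.15321567385252327, 0.031111859665842567], [0.4854885973920607, 0.19096458575917183, 0.08142023149297306], [0.529758521537939, 0.21407425292710885, 0.10371989364641976]]
scene mug [[0.3079841399994697, -0.5336253166780222, 0.020741199954844428], [0.33537897560814023, -0.48230164430076294, 0.06487810910055417], [0.3738623273721612, -0.4694210917140512, 0.08616581755154355]]
```

```bash
cat > go.py <<'E'
# usage: go.py s t z yaw(tool y, deg)  -> move units from the measured pose
import sys,numpy as np
from rig import get_state
from scipy.spatial.transform import Rotation as Ro
a=np.radians(-19.85);U=np.array([[np.cos(a),np.sin(a),0],[-np.sin(a),np.cos(a),0],[0,0,1]])
st=get_state();w,x,y,z=st['ee_rot'];R=Ro.from_quat([x,y,z,w]).as_matrix();p=np.array(st['position'])
yaw=np.degrees(np.arctan2(R[1,1],R[0,1]))
print('clock %.2f s,t,z'%st['clock'],(U@p).round(4),'yaw %.2f'%yaw,'F(s,t,z)',(U@st['contact_force']).round(1),'w',round(st['width'],4),'tilt',R[:2,2].round(4))
if len(sys.argv)>4:
    s,t,zz,yw=map(float,sys.argv[1:5]);T=U.T@[s,t,zz];dy=(yw-yaw+180)%360-180
    print('units',(R.T@(T-p)/.025).round(2),'turn',round(-dy/6,2))
E
python3 go.py .433 -.073 .20 -19.85
```

```text
clock 0.10 s,t,z [-0.0033  0.5745  0.2525] yaw 70.48 F(s,t,z) [-0.6 -1.  -0.5] w 0.0853 tilt [-0.0007 -0.0015]
units [-17.31 -26.     2.14] turn 15.05
```

Emit:
{"name": "drive_tool", "arguments": {
  "rows": [
    [-1.1, -1.6, 0, 1],
    [-2.2, -3.2, 0, 2],
    [-3.3, -4.8, 0, 3],
    [-4.4, -6.4, 0, 4],
    [-5.5, -8, 0, 5],
    [-6.6, -9.6, 0, 6],
    [-7.7, -11.2, 0, 7],
    [-8.8, -12.8, 0, 8]
  ]
}}

```text
clock: 0.77
position: [0.2779, 0.2181, 0.2531]
ee_rot: [0.0, 0.557, 0.83, -0.0]
contact_force: [1.4, -0.5, 0.5]
width: 0.0853
gripper_force: 0.0
```

```bash
python3 go.py .433 -.073 .12 -19.85
```

```text
clock 0.77 s,t,z [0.1874 0.2995 0.2531] yaw 22.25 F(s,t,z) [1.5 0.  0.5] w 0.0853 tilt [ 0.0002 -0.0002]
units [-17.64  -2.7    5.33] turn 7.02
```

Emit:
{"name": "drive_tool", "arguments": {
  "rows": [
    [-1.6, 0, 0.2, 1],
    [-3.2, -0.2, 0.5, 2],
    [-4.8, -0.5, 1, 3],
    [-6.4, -0.8, 1.5, 4],
    [-8, -1, 2, 5],
    [-9.6, -1.3, 2.5, 6],
    [-11.2, -1.6, 3, 7],
    [-12.8, -2, 3.5, 7]
  ]
}}

```text
clock: 1.43
position: [0.3536, -0.0916, 0.1669]
ee_rot: [0.0, 0.818, 0.575, 0.0]
contact_force: [1.4, 1.3, -0.9]
width: 0.0852
gripper_force: 0.0
```

Emit:
{"name": "drive_tool", "arguments": {
  "rows": [
    [0, 0, 0, 0],
    [0, 0, 0, 0],
    [0, 0, 0, 0],
    [0, 0, 0, 0],
    [0, 0, 0, 0],
    [0, 0, 0, 0],
    [0, 0, 0, 0],
    [0, 0, 0, 0]
  ]
}}

```text
clock: 2.1
position: [0.3538, -0.0888, 0.1676]
ee_rot: [0.0, 0.816, 0.578, 0.0]
contact_force: [0.5, -0.5, -0.1]
width: 0.0856
gripper_force: 0.0
```

```bash
python3 go.py .428 -.073 .06 -19.85
```

```text
clock 2.10 s,t,z [0.3629 0.0366 0.1676] yaw -19.41 F(s,t,z) [ 0.6 -0.3 -0.1] w 0.0856 tilt [ 0.0006 -0.0002]
units [-4.4   2.57  4.31] turn 0.07
```

Emit:
{"name": "drive_tool", "arguments": {
  "rows": [
    [-1, 0.3, 0.4, 0],
    [-2, 0.8, 0.8, 0],
    [-3, 1.4, 1.6, 0],
    [-4, 2, 2.6, 0],
    [-4.4, 2.6, 3.6, 0.1],
    [-4.4, 2.6, 4.3, 0.1],
    [-4.4, 2.6, 4.3, 0.1],
    [-4.4, 2.6, 4.3, 0.1]
  ]
}}

```text
clock: 2.77
position: [0.3774, -0.2141, 0.0592]
ee_rot: [-0.002, 0.82, 0.573, -0.0]
contact_force: [-0.0, -0.4, 0.4]
width: 0.0857
gripper_force: 0.0
```

```bash
python3 go.py .428 -.073 .02 -19.85
python3 - <<'E'
from h import *
im,d=eyes.get_image('scene');cv2.imwrite('pics/s1.png',cv2.resize(im[130:330,230:470,::-1],None,fx=3,fy=3));np.savez('s1.npz',im=im,d=d)
E
```

```text
clock 2.77 s,t,z [ 0.4277 -0.0733  0.0592] yaw -20.11 F(s,t,z) [ 0.1 -0.4  0.4] w 0.0857 tilt [-0.0026  0.0023]
units [0.01 0.02 1.57] turn -0.04
```

View pics/s1.png

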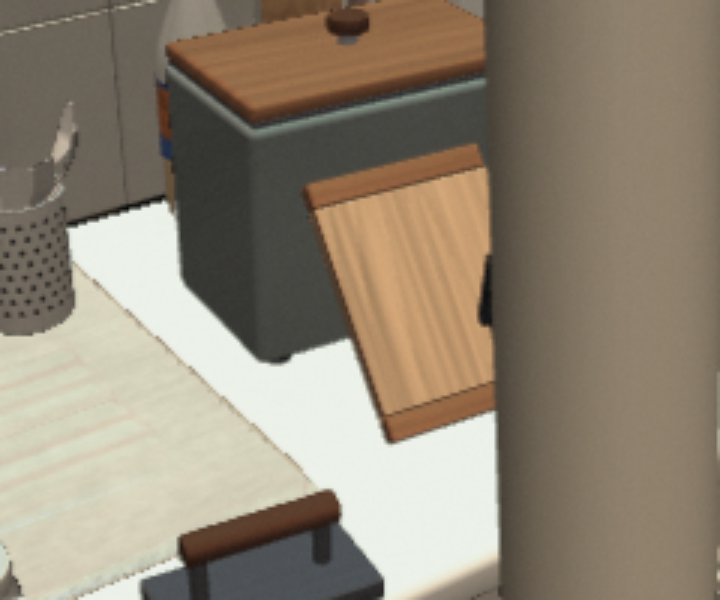

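The arm hides the gripper. Only a dark fingertip edge shows near the crop's (487,290), and the board's foot corner is at crop (390,440). I'll read depth at that edge to get the tip height.

Run:
```python
from h import *
from go import U
f=np.load('s1.npz');W=pts(f['d'],'scene')
dark=(f['im'].max(2)<60)&poly([(385,205),(396,205),(396,250),(385,250)])
for v,u in np.argwhere(dark)[::4]: print(u,v,(U@W[v,u]).round(3))
im,d=eyes.get_image('top');np.savez('t1.npz',im=im,d=d);W=pts(d,'top')@U.T
m=(W[...,2]>.02)&(W[...,2]<.1)&(abs(W[...,1]+.073)<.02)&(W[...,0]<.51)&(W[...,0]>.3)
print(W[m].round(3)[::6][:25])
```

```text
clock 2.82 s,t,z [ 0.4284 -0.0733  0.0601] yaw -20.09 F(s,t,z) [-0.4 -0.4  0.7] w 0.0857 tilt [-0.0006  0.0007]
393 215 [0.145 0.184 0.378]
392 218 [ 0.489 -0.059  0.147]
392 220 [ 0.493 -0.062  0.139]
392 222 [ 0.492 -0.061  0.135]
391 224 [ 0.496 -0.062  0.128]
392 225 [ 0.491 -0.061  0.129]
393 226 [ 0.485 -0.06   0.13 ]
391 228 [ 0.494 -0.061  0.12 ]
392 229 [ 0.49  -0.061  0.119]
393 230 [ 0.487 -0.062  0.119]
393 231 [ 0.487 -0.062  0.116]
393 232 [ 0.486 -0.061  0.114]
393 233 [ 0.488 -0.063  0.111]
393 234 [ 0.488 -0.063  0.108]
393 235 [ 0.491 -0.065  0.103]
393 236 [ 0.488 -0.064  0.103]
393 238 [ 0.492 -0.067  0.095]
[]
```

Emit:
{"name": "drive_tool", "arguments": {
  "rows": [
    [0, 0, 0.4, 0],
    [0, 0, 0.8, 0],
    [0, 0, 1.1, 0],
    [0, 0, 1.3, 0],
    [0, 0, 1.36, 0],
    [0, 0, 1.36, 0],
    [0, 0, 1.36, 0],
    [0, 0, 1.36, 0]
  ]
}}

```text
clock: 3.53
position: [0.3785, -0.2152, 0.0263]
ee_rot: [0.0, 0.82, 0.573, 0.0]
contact_force: [0.3, -0.8, -0.1]
width: 0.0853
gripper_force: 0.0
```

Emit:
{"name": "drive_tool", "arguments": {
  "rows": [
    [0, 0, 0.08, 0],
    [0, 0, 0.16, 0],
    [0, 0, 0.24, 0],
    [0, 0, 0.3, 0],
    [0, 0, 0.32, 0],
    [0, 0, 0.32, 0],
    [0, 0, 0.32, 0],
    [0, 0, 0.32, 0]
  ]
}}

```text
clock: 4.2
position: [0.3783, -0.215, 0.0179]
ee_rot: [0.0, 0.82, 0.573, 0.0]
contact_force: [-0.6, -0.1, 0.0]
width: 0.0854
gripper_force: 0.0
```

Emit:
{"name": "drive_tool", "arguments": {
  "rows": [
    [0, 0, 0.04, 0],
    [0, 0, 0.08, 0],
    [0, 0, 0.12, 0],
    [0, 0, 0.16, 0],
    [0, 0, 0.16, 0],
    [0, 0, 0.16, 0],
    [0, 0, 0.16, 0],
    [0, 0, 0.16, 0]
  ]
}}

```text
clock: 4.87
position: [0.3782, -0.215, 0.0139]
ee_rot: [0.0, 0.82, 0.573, 0.0]
contact_force: [-0.1, 0.4, -0.5]
width: 0.0855
gripper_force: 0.0
```

```bash
python3 go.py .4905 -.073 .014 -19.85
```

```text
clock 4.87 s,t,z [ 0.4288 -0.0738  0.0139] yaw -20.13 F(s,t,z) [-0.2  0.3 -0.5] w 0.0855 tilt [0.0001 0.0001]
units [ 0.04  2.47 -0.  ] turn -0.05
```

Emit:
{"name": "drive_tool", "arguments": {
  "rows": [
    [0, 0.2, 0, -0.04],
    [0, 0.4, 0, -0.04],
    [0, 0.6, 0, -0.04],
    [0, 0.75, 0, -0.04],
    [0, 0.9, 0, -0.04],
    [0, 1.0, 0, -0.04],
    [0, 1.1, 0, -0.04],
    [0, 1.2, 0, -0.04]
  ]
}}

```text
clock: 5.53
position: [0.4033, -0.2239, 0.0137]
ee_rot: [-0.003, 0.818, 0.575, -0.002]
contact_force: [-11.1, 0.7, 11.7]
width: 0.0854
gripper_force: 8.0
```

```bash
cat > bd.py <<'E'
from h import *
from go import U
np.set_printoptions(precision=4,suppress=True)
n='scene'
im,d=eyes.get_image(n)
def board(n):
    im,d=eyes.get_image(n);W=pts(d,n)@U.T
    R,G,B=[im[...,i].astype(int) for i in range(3)]
    m=(R-B>45)&(W[...,0]>.48)&(W[...,0]<.66)&(W[...,1]>-.18)&(W[...,1]<.03)&(W[...,2]>.03)&(W[...,2]<.205)
    if m.sum()<150: print(n,'few',m.sum());return
    c,q,k=plane(W[m]);
    if q[0]>0:q=-q
    print(n,'elev %.2f yawoff %.2f'%(np.degrees(np.arccos(abs(q[2]))),np.degrees(np.arctan2(-q[1],-q[0]))),c,k)
    e=np.arccos(abs(q[2]));z0=.016*np.cos(e)
    print('  foot s from plane %.4f, wall s implied %.4f'%(c[0]-(c[2]-z0)/np.tan(e), c[0]-(c[2]-z0)/np.tan(e)+.016*np.sin(e)+.2*np.cos(e)))
    P=W[m&(abs((W-c)@q)<.004)];print('  t range',np.percentile(P[:,1],[1,99]),'zmax',np.percentile(P[:,2],99.5))
for n in('scene','top'):board(n)
E
python3 bd.py
```

```text
clock 5.53 s,t,z [ 0.4554 -0.0737  0.0137] yaw -19.82 F(s,t,z) [-10.7  -3.1  11.7] w 0.0854 tilt [-0.0068  0.0031]
scene elev 49.92 yawoff -0.06 [ 0.5852 -0.0503  0.1021] 2865
  foot s from plane 0.5079, wall s implied 0.6489
  t range [-0.1219  0.0016] zmax 0.16119017476822317
top elev 49.91 yawoff -0.04 [ 0.5853 -0.0743  0.1029] 4057
  foot s from plane 0.5073, wall s implied 0.6484
  t range [-0.1464 -0.0015] zmax 0.16410358744537623
```

Emit:
{"name": "drive_tool", "arguments": {
  "rows": [
    [0, -0.2, 0, 0],
    [0, -0.4, 0, 0],
    [0, -0.6, 0, 0],
    [0, -0.7, 0.05, 0],
    [0, -0.7, 0.1, 0],
    [0, -0.7, 0.15, 0],
    [0, -0.7, 0.15, 0],
    [0, -0.7, 0.15, 0]
  ]
}}

```text
clock: 6.35
position: [0.3902, -0.2195, 0.01]
ee_rot: [0.0, 0.819, 0.574, 0.0]
contact_force: [-0.9, 0.6, 0.2]
width: 0.0852
gripper_force: 0.0
```

Emit:
{"name": "drive_tool", "arguments": {
  "rows": [
    [0, 0, 0.04, 0],
    [0, 0, 0.08, 0],
    [0, 0, 0.12, 0],
    [0, 0, 0.12, 0],
    [0, 0, 0.12, 0],
    [0, 0, 0.12, 0],
    [0, 0, 0.12, 0],
    [0, 0, 0.12, 0]
  ]
}}

```text
clock: 7.02
position: [0.3903, -0.2196, 0.0088]
ee_rot: [0.001, 0.819, 0.574, 0.0]
contact_force: [-2.7, 1.5, 19.2]
width: 0.0853
gripper_force: 9.5
```

Emit:
{"name": "drive_tool", "arguments": {
  "rows": [
    [0, 0, -0.14, 0],
    [0, 0, -0.14, 0],
    [0, 0.2, -0.14, 0],
    [0, 0.4, -0.14, 0],
    [0, 0.5, -0.14, 0],
    [0, 0.6, -0.14, 0],
    [0, 0.7, -0.14, 0],
    [0, 0.7, -0.14, 0]
  ]
}}

```text
clock: 7.68
position: [0.4036, -0.2238, 0.0102]
ee_rot: [-0.003, 0.818, 0.575, -0.002]
contact_force: [-7.3, 1.3, 8.3]
width: 0.0854
gripper_force: 5.1
```

```bash
python3 bd.py
```

```text
clock 7.68 s,t,z [ 0.4556 -0.0734  0.0102] yaw -19.84 F(s,t,z) [-7.3 -1.2  8.3] w 0.0854 tilt [-0.0065  0.0037]
scene elev 50.77 yawoff -0.05 [ 0.5859 -0.0496  0.1032] 2905
  foot s from plane 0.5100, wall s implied 0.6488
  t range [-0.1199  0.0021] zmax 0.16258439869398347
top elev 50.68 yawoff 0.05 [ 0.586  -0.0735  0.1037] 4037
  foot s from plane 0.5093, wall s implied 0.6484
  t range [-0.1458 -0.001 ] zmax 0.166074541755911
```

Emit:
{"name": "drive_tool", "arguments": {
  "rows": [
    [0, 0.08, 0, 0],
    [0, 0.16, 0, 0],
    [0, 0.24, 0, 0],
    [0, 0.32, 0, 0],
    [0, 0.4, 0, 0],
    [0, 0.48, 0, 0],
    [0, 0.56, 0, 0],
    [0, 0.64, 0, 0]
  ]
}}

```text
clock: 8.5
position: [0.4197, -0.2294, 0.0097]
ee_rot: [-0.002, 0.818, 0.575, -0.001]
contact_force: [-3.6, 1.8, -1.5]
width: 0.0855
gripper_force: 1.6
```

```bash
python3 bd.py
```

```text
clock 8.50 s,t,z [ 0.4727 -0.0733  0.0097] yaw -19.87 F(s,t,z) [-4.   0.5 -1.5] w 0.0855 tilt [-0.0042  0.003 ]
scene elev 57.64 yawoff 0.12 [ 0.5925 -0.0479  0.1104] 2820
  foot s from plane 0.5280, wall s implied 0.6485
  t range [-0.1148  0.0024] zmax 0.17496784208250526
top elev 57.56 yawoff 0.05 [ 0.5936 -0.0734  0.1124] 3618
  foot s from plane 0.5277, wall s implied 0.6484
  t range [-0.1457 -0.0007] zmax 0.17858282078498094
```

Emit:
{"name": "drive_tool", "arguments": {
  "rows": [
    [0, 0.08, 0, 0],
    [0, 0.16, 0, 0],
    [0, 0.24, 0, 0],
    [0, 0.32, 0, 0],
    [0, 0.4, 0, 0],
    [0, 0.48, 0, 0],
    [0, 0.56, 0, 0],
    [0, 0.64, 0, 0]
  ]
}}

```text
clock: 9.32
position: [0.4368, -0.2363, 0.0107]
ee_rot: [0.0, 0.819, 0.574, 0.0]
contact_force: [-3.0, 0.6, -1.1]
width: 0.0858
gripper_force: 1.3
```

```bash
python3 bd.py
```

```text
clock 9.32 s,t,z [ 0.4911 -0.074   0.0107] yaw -19.88 F(s,t,z) [-3.  -0.4 -1.1] w 0.0858 tilt [ 0.0004 -0.0002]
scene elev 63.33 yawoff 0.24 [ 0.599  -0.0464  0.1159] 2707
  foot s from plane 0.5444, wall s implied 0.6484
  t range [-0.1103  0.0023] zmax 0.18345801840378442
top elev 63.21 yawoff 0.07 [ 0.6011 -0.074   0.12  ] 3157
  foot s from plane 0.5441, wall s implied 0.6486
  t range [-0.1458 -0.001 ] zmax 0.18753811029553158
```

Emit:
{"name": "drive_tool", "arguments": {
  "rows": [
    [0, 0.05, 0, 0],
    [0, 0.1, 0, 0],
    [0, 0.15, 0, 0],
    [0, 0.2, 0, 0],
    [0, 0.2, 0, 0],
    [0, 0.2, 0, 0],
    [0, 0.2, 0, 0],
    [0, 0.2, 0, 0]
  ]
}}

```text
clock: 10.13
position: [0.4408, -0.2377, 0.0106]
ee_rot: [-0.0, 0.819, 0.574, -0.0]
contact_force: [-4.4, 1.9, 1.4]
width: 0.0852
gripper_force: 1.4
```

```bash
python3 bd.py
```

```text
clock 10.13 s,t,z [ 0.4953 -0.0739  0.0106] yaw -19.88 F(s,t,z) [-4.8  0.3  1.4] w 0.0852 tilt [-0.0007  0.0005]
scene elev 64.51 yawoff -0.01 [ 0.6004 -0.045   0.1169] 2646
  foot s from plane 0.5480, wall s implied 0.6485
  t range [-0.1092  0.0025] zmax 0.18549508488716712
top elev 64.43 yawoff -0.02 [ 0.6032 -0.0738  0.1226] 3023
  foot s from plane 0.5479, wall s implied 0.6486
  t range [-0.1457 -0.0008] zmax 0.18850662094167678
```

Emit:
{"name": "drive_tool", "arguments": {
  "rows": [
    [0, -0.2, 0, 0],
    [0, -0.6, 0, 0],
    [0, -1.2, 0, 0],
    [0, -2, -0.6, 0],
    [0, -2.7, -1.6, 0],
    [-0.5, -3.2, -2.8, 0],
    [-1.5, -3.3, -4, 0],
    [-2.5, -3.3, -5.2, 0]
  ]
}}

```text
clock: 10.95
position: [0.3411, -0.2679, 0.1421]
ee_rot: [0.0, 0.818, 0.575, 0.0]
contact_force: [1.1, -1.2, -0.4]
width: 0.0854
gripper_force: 0.0
```

```bash
python3 go.py .4115 .1553 .13 -22.4;python3 bd.py
```

```text
clock 10.95 s,t,z [ 0.4118 -0.1362  0.1421] yaw -19.81 F(s,t,z) [ 1.5 -0.7 -0.4] w 0.0854 tilt [ 0.0011 -0.0005]
units [ 1.166e+01 -1.000e-02  4.800e-01] turn 0.43
clock 10.95 s,t,z [ 0.4118 -0.1362  0.1421] yaw -19.81 F(s,t,z) [ 1.5 -0.7 -0.4] w 0.0854 tilt [ 0.0011 -0.0005]
scene elev 64.55 yawoff 0.09 [ 0.5967 -0.0689  0.1092] 3989
  foot s from plane 0.5480, wall s implied 0.6484
  t range [-0.1436  0.0018] zmax 0.18536199683007293
top elev 64.47 yawoff -0.03 [ 0.6005 -0.0733  0.1169] 3241
  foot s from plane 0.5479, wall s implied 0.6485
  t range [-0.1452 -0.0009] zmax 0.189049247082702
```

Board stable at 64.5°. I moved the wrong way along t, but that did no harm. Next is the press.

Emit:
{"name": "drive_tool", "arguments": {
  "rows": [
    [1.5, 0, 0, 0.4],
    [3, 0, 0, 0.4],
    [4.5, 0, 0, 0.4],
    [6, 0, 0, 0.4],
    [7.5, 0, 0, 0.4],
    [9, 0, 0, 0.4],
    [10.4, 0, 0, 0.4],
    [11.6, 0, 0, 0.4]
  ],
  "grip": 70
}}

```text
clock: 11.77
position: [0.4402, 0.0074, 0.1393]
ee_rot: [-0.001, 0.83, 0.558, -0.0]
contact_force: [0.9, -1.3, 0.3]
width: 0.0699
gripper_force: 0.0
```

```bash
python3 go.py .4115 .1553 .061 -22.4
```

```text
clock 11.77 s,t,z [0.4115 0.1564 0.1393] yaw -22.20 F(s,t,z) [ 1.2 -0.9  0.3] w 0.0699 tilt [-0.0016  0.0014]
units [-0.05  0.01  3.13] turn 0.03
```

Emit:
{"name": "drive_tool", "arguments": {
  "rows": [
    [0, 0, 0.6, 0],
    [0, 0, 1.2, 0],
    [0, 0, 1.8, 0],
    [0, 0, 2.4, 0],
    [0, 0, 2.9, 0],
    [0, 0, 3.15, 0],
    [0, 0, 3.15, 0],
    [0, 0, 3.15, 0]
  ]
}}

```text
clock: 12.43
position: [0.4403, 0.0046, 0.0613]
ee_rot: [-0.001, 0.83, 0.557, -0.0]
contact_force: [0.7, 0.4, 0.2]
width: 0.0701
gripper_force: 0.0
```

Emit:
{"name": "drive_tool", "arguments": {
  "rows": [
    [0, 0, 0, 0],
    [0, 0, 0, 0],
    [0, 0, 0, 0],
    [0, 0, 0, 0],
    [0, 0, 0, 0],
    [0, 0, 0, 0],
    [0, 0, 0, 0],
    [0, 0, 0, 0]
  ],
  "grip": 10,
  "newtons": 70
}}

```text
clock: 13.1
position: [0.4411, 0.0041, 0.0626]
ee_rot: [0.0, 0.83, 0.557, 0.0]
contact_force: [-1.0, 0.3, 5.6]
width: 0.0198
gripper_force: 68.2
```

```bash
python3 go.py .4115 .1553 .12 -22.4
```

```text
clock 13.10 s,t,z [0.4135 0.1537 0.0626] yaw -22.30 F(s,t,z) [-1.1 -0.1  5.6] w 0.0198 tilt [0.0009 0.0001]
units [ 0.06 -0.08 -2.29] turn 0.02
```

Emit:
{"name": "drive_tool", "arguments": {
  "rows": [
    [0, 0, 0, 0],
    [0, 0, 0, 0],
    [0, 0, 0, 0],
    [0, 0, 0.08, 0],
    [0, 0, 0.16, 0],
    [0, 0, 0.16, 0],
    [0, 0, 0.16, 0],
    [0, 0, 0.16, 0]
  ],
  "grip": 50
}}

```text
clock: 13.77
position: [0.4409, 0.0041, 0.0578]
ee_rot: [-0.0, 0.83, 0.557, -0.0]
contact_force: [-0.2, -0.9, 0.1]
width: 0.0497
gripper_force: 0.0
```

Emit:
{"name": "drive_tool", "arguments": {
  "rows": [
    [0, 0, 0, 0],
    [0, 0, 0, 0],
    [0, 0, 0, 0],
    [0, 0, 0, 0],
    [0, 0, 0, 0],
    [0, 0, 0, 0],
    [0, 0, 0, 0],
    [0, 0, 0, 0]
  ],
  "grip": 10,
  "newtons": 70
}}

```text
clock: 14.43
position: [0.4411, 0.0041, 0.0582]
ee_rot: [0.0, 0.83, 0.557, 0.0]
contact_force: [-0.7, -0.2, 4.7]
width: 0.0203
gripper_force: 68.4
```

```bash
python3 go.py .4115 .1553 .10 -22.4
```

```text
clock 14.43 s,t,z [0.4135 0.1536 0.0582] yaw -22.28 F(s,t,z) [-0.6 -0.4  4.7] w 0.0203 tilt [ 0.0004 -0.    ]
units [ 0.06 -0.08 -1.67] turn 0.02
```

Emit:
{"name": "drive_tool", "arguments": {
  "rows": [
    [0, 0, -0.4, 0],
    [0, 0, -0.9, 0],
    [0, 0, -1.4, 0],
    [-0.6, 0, -1.7, 0],
    [-1.4, 0, -1.7, 0],
    [-2.4, 0.3, -1.7, -0.2],
    [-3.4, 0.6, -1.7, -0.4],
    [-4.2, 0.8, -1.7, -0.4]
  ]
}}

```text
clock: 15.1
position: [0.4182, -0.1016, 0.099]
ee_rot: [-0.001, 0.818, 0.575, -0.001]
contact_force: [0.2, 0.5, -8.7]
width: 0.0198
gripper_force: 69.9
```

```bash
python3 go.py .490 -.0735 .10 -19.85
```

```text
clock 15.10 s,t,z [0.4278 0.0464 0.099 ] yaw -19.83 F(s,t,z) [ 0.   0.5 -8.7] w 0.0198 tilt [-0.0027  0.0005]
units [-4.8   2.49 -0.05] turn 0.0
```

Emit:
{"name": "drive_tool", "arguments": {
  "rows": [
    [-0.8, 0.4, 0, 0],
    [-1.6, 0.8, 0, 0],
    [-2.5, 1.2, 0, 0],
    [-3.3, 1.6, 0, 0],
    [-4, 2, 0, 0],
    [-4.5, 2.3, 0, 0],
    [-4.8, 2.4, 0, 0],
    [-4.8, 2.4, 0, 0]
  ]
}}

```text
clock: 15.77
position: [0.435, -0.235, 0.0994]
ee_rot: [-0.001, 0.819, 0.574, -0.0]
contact_force: [1.0, 0.8, -8.4]
width: 0.0201
gripper_force: 69.9
```

```bash
cat > pr.py <<'E'
from h import *
from go import U
for n in('top','scene'):
    im,d=eyes.get_image(n);W=pts(d,n)@U.T;z=W[...,2]
    if n=='scene':cv2.imwrite('pics/s_%d.png'%(np.random.randint(1e6)),im[:,:,::-1])
    R,B=im[...,0].astype(int),im[...,2].astype(int)
    m=(im.max(2)<110)&(R-B<15)&(z>-.005)&(z<.12)&(W[...,0]>.38)&(W[...,0]<.60)&(abs(W[...,1]+.073)<.1)
    P=W[m]
    if len(P)>100: print(n,len(P),'s',np.percentile(P[:,0],[2,98]).round(4),'t',np.percentile(P[:,1],[2,98]).round(4),'z',np.percentile(P[:,2],[2,25,50,75,98]).round(4),rect(P))
E
python3 pr.py; python3 go.py .500 -.0735 .06 -19.85;ls pics
```

```text
clock 15.77 s,t,z [ 0.4889 -0.0733  0.0994] yaw -19.97 F(s,t,z) [ 0.7  1.1 -8.4] w 0.0201 tilt [-0.0012  0.0005]
top 159 s [0.4566 0.5227] t [-0.0164 -0.0036] z [0.0549 0.0581 0.0593 0.0605 0.0635] (529.4580688476562, -69.61703491210938, (57.039005279541016, 187.92803955078125), 33.6522216796875)
scene 747 s [0.4507 0.5169] t [-0.0718  0.0005] z [0.0441 0.0561 0.0581 0.0591 0.1073] (523.62451171875, -55.536380767822266, (148.89291381835938, 116.13677978515625), 0.5609207153320312)
clock 15.87 s,t,z [ 0.4873 -0.0713  0.0995] yaw -19.92 F(s,t,z) [-0.1  1.4 -9.2] w 0.02 tilt [-0.0024  0.0029]
units [-0.09  0.51  1.58] turn -0.01
s1.png
s_714781.png
scene0.png
top0.png
```

Emit:
{"name": "drive_tool", "arguments": {
  "rows": [
    [0, 0, 0.4, 0],
    [0, 0.1, 0.8, 0],
    [0, 0.2, 1.2, 0],
    [0, 0.3, 1.4, 0],
    [0, 0.4, 1.55, 0],
    [0, 0.4, 1.62, 0],
    [0, 0.4, 1.62, 0],
    [0, 0.4, 1.62, 0]
  ]
}}

```text
clock: 16.53
position: [0.4447, -0.2373, 0.06]
ee_rot: [-0.0, 0.819, 0.574, 0.0]
contact_force: [0.5, -0.5, -8.1]
width: 0.02
gripper_force: 69.8
```

```bash
python3 go.py .513 -.0735 .058 -19.85
```

```text
clock 16.53 s,t,z [ 0.4989 -0.0722  0.06  ] yaw -19.88 F(s,t,z) [ 0.7 -0.3 -8.1] w 0.02 tilt [-0.      0.0002]
units [-0.05  0.56  0.08] turn -0.01
```

Emit:
{"name": "drive_tool", "arguments": {
  "rows": [
    [-0.02, 0.1, 0.02, 0],
    [-0.04, 0.2, 0.04, 0],
    [-0.04, 0.25, 0.06, 0],
    [-0.04, 0.3, 0.08, 0],
    [-0.04, 0.35, 0.08, 0],
    [-0.04, 0.4, 0.08, 0],
    [-0.04, 0.42, 0.08, 0],
    [-0.04, 0.42, 0.08, 0]
  ]
}}

```text
clock: 17.2
position: [0.4536, -0.2415, 0.0582]
ee_rot: [-0.001, 0.819, 0.574, -0.0]
contact_force: [-3.8, 1.4, 0.9]
width: 0.02
gripper_force: 70.7
```

```bash
python3 bd.py; ls pics >/dev/null
python3 - <<'E'
from h import *
im,d=eyes.get_image('scene');cv2.imwrite('pics/s2.png',cv2.resize(im[170:320,270:470,::-1],None,fx=4,fy=4,interpolation=cv2.INTER_CUBIC))
E
```

```text
clock 17.20 s,t,z [ 0.5087 -0.0732  0.0582] yaw -19.87 F(s,t,z) [-4.   0.   0.9] w 0.02 tilt [-0.0011  0.0005]
scene elev 64.59 yawoff 0.17 [ 0.5988 -0.0427  0.1134] 2548
  foot s from plane 0.5482, wall s implied 0.6485
  t range [-0.1014  0.0024] zmax 0.18543528733066772
top elev 64.37 yawoff -0.04 [ 0.6102 -0.0712  0.1372] 2368
  foot s from plane 0.5476, wall s implied 0.6486
  t range [-0.1455 -0.0005] zmax 0.18847028201052196
```

View pics/s2.png

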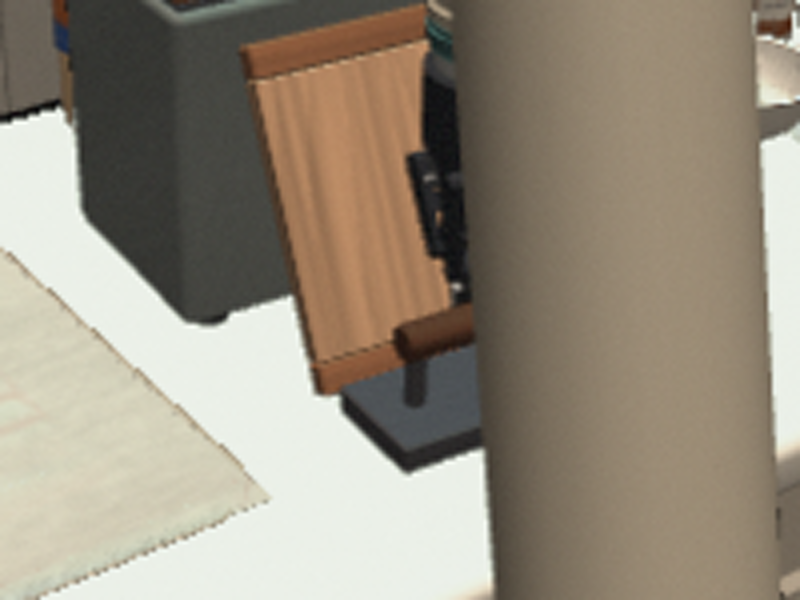

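The press stands on the worktop just short of the foot, with its near corner at crop (345,400) and the board's foot corner at (320,390). I'll advance slowly until they touch.

Emit:
{"name": "drive_tool", "arguments": {
  "rows": [
    [0, 0.03, 0, 0],
    [0, 0.06, 0, 0],
    [0, 0.09, 0, 0],
    [0, 0.12, 0, 0],
    [0, 0.12, 0, 0],
    [0, 0.12, 0, 0],
    [0, 0.12, 0, 0],
    [0, 0.12, 0, 0]
  ]
}}

```text
clock: 18.07
position: [0.4562, -0.2423, 0.0583]
ee_rot: [-0.001, 0.819, 0.574, -0.0]
contact_force: [-4.6, 2.1, 2.0]
width: 0.0203
gripper_force: 71.0
```

```bash
python3 bd.py
```

```text
clock 18.07 s,t,z [ 0.5114 -0.073   0.0583] yaw -19.88 F(s,t,z) [-5.   0.4  2. ] w 0.0203 tilt [-0.0013  0.0009]
scene elev 64.54 yawoff 0.21 [ 0.5986 -0.0416  0.1131] 2504
  foot s from plane 0.5480, wall s implied 0.6484
  t range [-0.0998  0.0025] zmax 0.18540438995372718
top elev 64.36 yawoff -0.07 [ 0.6113 -0.0707  0.1396] 2246
  foot s from plane 0.5476, wall s implied 0.6486
  t range [-0.1455 -0.0005] zmax 0.18938270696742673
```

Emit:
{"name": "drive_tool", "arguments": {
  "rows": [
    [0, 0.02, 0, 0],
    [0, 0.04, 0, 0],
    [0, 0.06, 0, 0],
    [0, 0.06, 0, 0],
    [0, 0.06, 0, 0],
    [0, 0.06, 0, 0],
    [0, 0.06, 0, 0],
    [0, 0.06, 0, 0]
  ]
}}

```text
clock: 18.88
position: [0.4573, -0.2427, 0.0583]
ee_rot: [-0.001, 0.819, 0.574, -0.0]
contact_force: [-6.0, 1.8, 3.8]
width: 0.0206
gripper_force: 71.1
```

```bash
python3 bd.py
```

```text
clock 18.88 s,t,z [ 0.5126 -0.073   0.0583] yaw -19.88 F(s,t,z) [-6.2 -0.4  3.8] w 0.0206 tilt [-0.0019  0.0012]
scene elev 64.56 yawoff 0.27 [ 0.5987 -0.0411  0.1133] 2500
  foot s from plane 0.5480, wall s implied 0.6484
  t range [-0.098   0.0024] zmax 0.185529892466212
top elev 64.29 yawoff 0.01 [ 0.6118 -0.0703  0.1406] 2200
  foot s from plane 0.5474, wall s implied 0.6486
  t range [-0.1456 -0.0004] zmax 0.18884167973915486
```

Emit:
{"name": "drive_tool", "arguments": {
  "rows": [
    [0, 0.02, 0, 0],
    [0, 0.04, 0, 0],
    [0, 0.06, 0, 0],
    [0, 0.08, 0, 0],
    [0, 0.08, 0, 0],
    [0, 0.08, 0, 0],
    [0, 0.08, 0, 0],
    [0, 0.08, 0, 0]
  ]
}}

```text
clock: 19.7
position: [0.4588, -0.2432, 0.0583]
ee_rot: [-0.001, 0.819, 0.574, -0.001]
contact_force: [-6.8, 2.0, 4.4]
width: 0.0202
gripper_force: 71.1
```

```bash
python3 bd.py
```

```text
clock 19.70 s,t,z [ 0.5141 -0.0729  0.0583] yaw -19.87 F(s,t,z) [-7.  -0.4  4.4] w 0.0202 tilt [-0.0027  0.0015]
scene elev 64.56 yawoff 0.21 [ 0.5988 -0.0405  0.1136] 2430
  foot s from plane 0.5480, wall s implied 0.6484
  t range [-0.0966  0.0026] zmax 0.18549447172829717
top elev 64.36 yawoff 0.03 [ 0.6126 -0.0699  0.1424] 2134
  foot s from plane 0.5476, wall s implied 0.6486
  t range [-0.1455 -0.0004] zmax 0.1891555092205724
```

```bash
cat > gap.py <<'E'
from h import *
from go import U
for n in('scene','top'):
    im,d=eyes.get_image(n);W=pts(d,n)@U.T;z=W[...,2];R,B=im[...,0].astype(int),im[...,2].astype(int)
    if n=='scene': cv2.imwrite('pics/g.png',cv2.resize(im[240:300,330:440,::-1],(770,420),interpolation=cv2.INTER_CUBIC))
    pl=(im.max(2)<115)&(R-B<20)&(z>.012)&(z<.025)&(W[...,0]>.45)&(W[...,0]<.57)&(abs(W[...,1]+.073)<.085)
    P=W[pl];print(n,'plate',len(P),'t',np.percentile(P[:,1],[1,99]).round(4))
    for a in np.arange(-.14,.0,.01):
        q=P[(P[:,1]>a)&(P[:,1]<a+.01)]
        if len(q)>12:print('  t %.3f s %.4f..%.4f n%d'%(a+.005,*np.percentile(q[:,0],[2,98]),len(q)))
E
python3 gap.py
```

```text
clock 19.85 s,t,z [ 0.5141 -0.0729  0.0583] yaw -19.87 F(s,t,z) [-7.1 -0.7  4.7] w 0.02 tilt [-0.0028  0.0016]
scene plate 588 t [-0.0817 -0.0004]
  t -0.075 s 0.5132..0.5458 n30
  t -0.065 s 0.4997..0.5501 n49
  t -0.055 s 0.4801..0.5396 n69
  t -0.045 s 0.4771..0.5244 n67
  t -0.035 s 0.4761..0.5442 n63
  t -0.025 s 0.4768..0.5432 n98
  t -0.015 s 0.4774..0.5422 n89
  t -0.005 s 0.4768..0.5421 n109
top plate 180 t [-0.0624 -0.0029]
  t -0.055 s 0.4796..0.4910 n22
  t -0.045 s 0.4787..0.4905 n17
  t -0.015 s 0.4877..0.5470 n41
  t -0.005 s 0.4812..0.5468 n95
```

View pics/g.png

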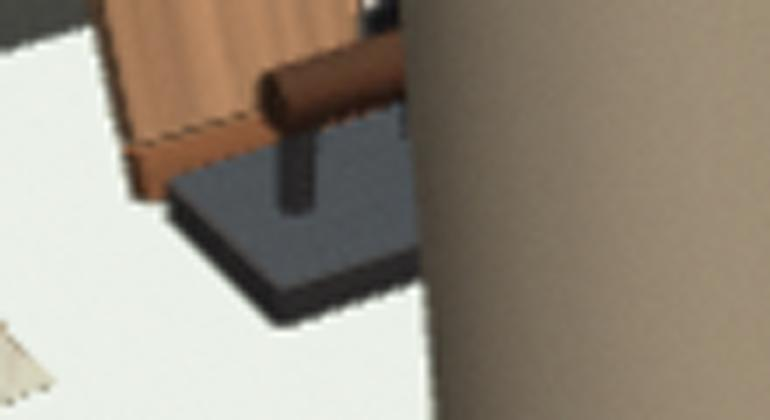

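The view shows the plate's far long edge running parallel along the foot strip at crop (170,185), with no visible worktop between them. The depth allows a gap of 0–2 mm, so I'll nudge on until the board responds.

Emit:
{"name": "drive_tool", "arguments": {
  "rows": [
    [0, 0.02, 0, 0],
    [0, 0.04, 0, 0],
    [0, 0.06, 0, 0],
    [0, 0.08, 0, 0],
    [0, 0.08, 0, 0],
    [0, 0.08, 0, 0],
    [0, 0.08, 0, 0],
    [0, 0.08, 0, 0]
  ]
}}

```text
clock: 20.62
position: [0.459, -0.2432, 0.0584]
ee_rot: [-0.003, 0.818, 0.575, -0.002]
contact_force: [-11.3, 2.9, 8.8]
width: 0.0199
gripper_force: 71.6
```

```bash
python3 bd.py; python3 gap.py|grep -v clock
```

```text
clock 20.62 s,t,z [ 0.5144 -0.0729  0.0584] yaw -19.85 F(s,t,z) [-11.6  -1.1   8.8] w 0.0199 tilt [-0.006   0.0028]
scene elev 64.60 yawoff 0.18 [ 0.599  -0.0401  0.1141] 2424
  foot s from plane 0.5481, wall s implied 0.6483
  t range [-0.0958  0.0027] zmax 0.18552844925579526
top elev 64.39 yawoff -0.03 [ 0.613  -0.0697  0.1432] 2053
  foot s from plane 0.5477, wall s implied 0.6486
  t range [-0.1454 -0.0004] zmax 0.18932044109355448
scene plate 578 t [-0.0817 -0.0006]
  t -0.075 s 0.5143..0.5469 n27
  t -0.065 s 0.4993..0.5469 n46
  t -0.055 s 0.4816..0.5415 n67
  t -0.045 s 0.4754..0.5284 n69
  t -0.035 s 0.4761..0.5433 n66
  t -0.025 s 0.4772..0.5413 n92
  t -0.015 s 0.4762..0.5423 n88
  t -0.005 s 0.4761..0.5422 n109
top plate 183 t [-0.0709 -0.003 ]
  t -0.055 s 0.4796..0.4931 n24
  t -0.045 s 0.4795..0.4925 n21
  t -0.015 s 0.4902..0.5452 n36
  t -0.005 s 0.4812..0.5466 n94
```

Force jumped with almost no travel, so the press is touching the foot. Now I'll release it.

Emit:
{"name": "drive_tool", "arguments": {
  "rows": [
    [0, -0.03, 0, 0],
    [0, -0.03, 0, 0],
    [0, -0.03, 0, 0],
    [0, -0.03, 0, 0],
    [0, -0.03, 0, 0],
    [0, -0.03, 0, 0],
    [0, -0.03, 0, 0],
    [0, -0.03, 0, 0]
  ],
  "grip": 38
}}

```text
clock: 21.53
position: [0.4616, -0.2445, 0.0579]
ee_rot: [0.0, 0.819, 0.574, 0.0]
contact_force: [-0.3, 0.2, -0.1]
width: 0.0379
gripper_force: 0.0
```

```bash
python3 bd.py
```

```text
clock 21.53 s,t,z [ 0.5172 -0.0732  0.0579] yaw -19.89 F(s,t,z) [-0.4  0.1 -0.1] w 0.0379 tilt [ 0.0003 -0.    ]
scene elev 64.57 yawoff -0.02 [ 0.5992 -0.0393  0.1144] 2335
  foot s from plane 0.5481, wall s implied 0.6484
  t range [-0.0958  0.0025] zmax 0.18538041862541885
top elev 64.33 yawoff -0.01 [ 0.6133 -0.0695  0.1437] 2061
  foot s from plane 0.5475, wall s implied 0.6486
  t range [-0.1455 -0.0004] zmax 0.18935201447363129
```

Emit:
{"name": "drive_tool", "arguments": {
  "rows": [
    [0, -0.1, -0.3, 0],
    [0, -0.1, -0.8, 0],
    [0, -0.1, -1.4, 0],
    [0, -0.2, -2.2, 0],
    [0, -0.6, -3.2, 0],
    [0, -1.4, -4.4, 0],
    [0, -2.6, -5.6, 0],
    [0, -4, -6.5, 0]
  ]
}}

```text
clock: 22.35
position: [0.3684, -0.2112, 0.2226]
ee_rot: [0.002, 0.818, 0.575, 0.001]
contact_force: [-0.4, -0.5, 0.7]
width: 0.0383
gripper_force: 0.0
```

Emit:
{"name": "drive_tool", "arguments": {
  "rows": [
    [1.5, -0.5, 0, 0],
    [3, -1, 0, 0],
    [4.5, -1.5, 0, 0],
    [6, -2, 0, 0],
    [7.5, -2, 0, 0],
    [9, -2, 0, 0],
    [10.5, -2, 0, 0],
    [12, -2, 0, 0]
  ]
}}

```text
clock: 23.02
position: [0.4228, 0.0904, 0.2209]
ee_rot: [0.0, 0.818, 0.575, 0.001]
contact_force: [1.6, -0.0, 1.3]
width: 0.0377
gripper_force: 0.0
```

```bash
python3 bd.py; python3 gap.py|grep -v clock
python3 - <<'E'
from h import *
im,d=eyes.get_image('scene');cv2.imwrite('pics/s3.png',im[:,:,::-1])
c=cv2.resize(im[160:320,280:470,::-1],(760,600)[:2],interpolation=cv2.INTER_CUBIC);cv2.imwrite('pics/s3c.png',c)
E
```

```text
clock 23.02 s,t,z [0.367  0.2286 0.2209] yaw -19.86 F(s,t,z) [1.5 0.6 1.3] w 0.0377 tilt [ 0.0015 -0.0001]
scene elev 64.58 yawoff 0.14 [ 0.5972 -0.0686  0.1102] 3934
  foot s from plane 0.5481, wall s implied 0.6484
  t range [-0.1443  0.0022] zmax 0.18544589282643378
top elev 64.44 yawoff -0.04 [ 0.6006 -0.0733  0.1172] 3235
  foot s from plane 0.5479, wall s implied 0.6486
  t range [-0.1453 -0.0009] zmax 0.1887443934984599
scene plate 1103 t [-0.1373 -0.0014]
  t -0.135 s 0.4771..0.5471 n56
  t -0.125 s 0.4763..0.5445 n58
  t -0.115 s 0.4762..0.5456 n64
  t -0.105 s 0.4773..0.5445 n91
  t -0.095 s 0.4768..0.5437 n83
  t -0.085 s 0.4769..0.5433 n86
  t -0.075 s 0.4761..0.5451 n81
  t -0.065 s 0.4774..0.5422 n81
  t -0.055 s 0.4769..0.5410 n83
  t -0.045 s 0.4772..0.5297 n66
  t -0.035 s 0.4764..0.5428 n69
  t -0.025 s 0.4772..0.5420 n90
  t -0.015 s 0.4778..0.5421 n88
  t -0.005 s 0.4770..0.5426 n103
top plate 1380 t [-0.1402 -0.004 ]
  t -0.135 s 0.4811..0.5465 n129
  t -0.125 s 0.4800..0.5472 n99
  t -0.115 s 0.4804..0.5471 n87
  t -0.105 s 0.4799..0.5468 n92
  t -0.095 s 0.4804..0.5470 n91
  t -0.085 s 0.4798..0.5469 n90
  t -0.075 s 0.4804..0.5471 n88
  t -0.065 s 0.4799..0.5467 n91
  t -0.055 s 0.4801..0.5473 n91
  t -0.045 s 0.4804..0.5475 n89
  t -0.035 s 0.4801..0.5469 n88
  t -0.025 s 0.4804..0.5476 n96
  t -0.015 s 0.4807..0.5466 n133
  t -0.005 s 0.4812..0.5461 n93
```

View pics/s3c.png

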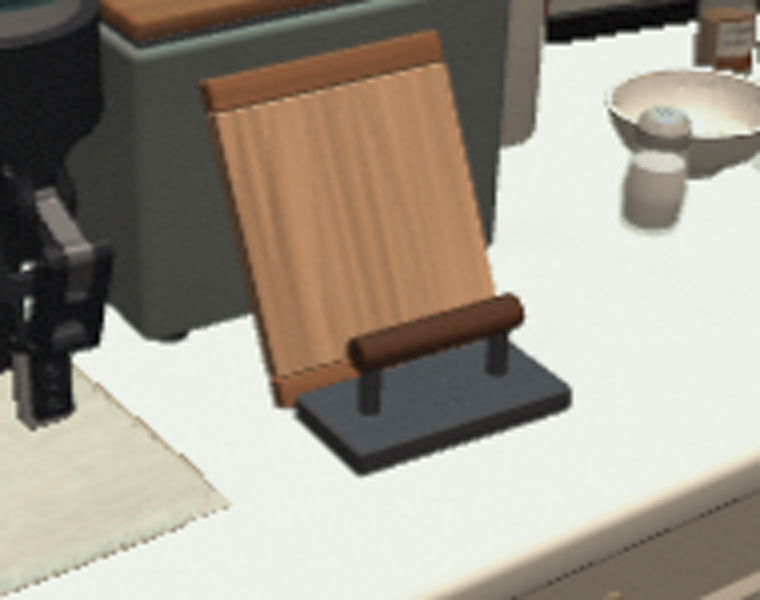

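The board leans squarely at about 64.5°. The press sits flat, parallel and centred against its foot, with the far edge at s ≈ 0.548 and the foot at the same place. The gripper is clear on the left and the shaker is untouched.

```bash
python3 -c "
from rig import order
print(order.sign_off())"
```

```text
the job is handed in; nothing more can be done
None
```

The job is handed in: the board leans squarely on the bin at about 64.5°, and the grill press lies flat against the middle of its foot, parallel to it. The gripper has let go of everything, and it took about 23 s of the 58 s allowed.

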